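# Pulse the spice grinder and lift its cup off

## Robot

A 6-joint arm with a two-finger parallel gripper is mounted at the origin on the work surface. World frame = base frame: x ahead of the robot, y to its left, z up, the work surface at z = 0. Lengths are in m, angles in rad, forces in N, time in s.
With the tool pointing down it reaches from about 0.35 to 0.775 m from the base axis. Payload 7.3 kg.
Tool frame: the origin (TCP) lies at the centre of the arm's flange, where the gripper is bolted on; the fingertips stand 178 mm ahead of it and the grasp point (between the pads) lies 159 mm ahead of it; z points along the fingers, y is the line along which they close (so a half turn about z gives the same grasp; the last joint's range is limited). The gripper opens to 92 mm and grips with 3 to 60 N. Pads are 19 mm wide; open, the fingers measure 130 mm over their backs; the gripper's body (75 mm by 190 mm) begins 47 mm behind the grasp point.
Start: joints at [-1.304, 0.342, 1.524, -0, 1.275, -0.146], TCP at [0.211, -0.481, 0.405] pointing down, gripper open.
Joint ranges: [-2.53, 2.53], [-0.77, 2.02], [0.04, 2.7], [-1, 4.14], [0.28, 2.66], [-3.11, 3.11]. Speed limits (rad/s): [2.57, 2.57, 3.14, 3.14, 3.14, 3.14].

## Interface

Orientations are given as [roll, pitch, yaw] about the fixed x, y, z axes, in that order (R = Rz(yaw) Ry(pitch) Rx(roll)).
In Python, from cell import telemetry, vision, ticket gives the robot as it stands.
- The arm moves only by the shell command python3 -m crank 'ROWS' [FORCE]. ROWS is JSON, a list of rows, each a list of 5 numbers: the gripper command: -1 is shut, 1 is fully open, values between are in proportion, then the shift along the tool's x, y, z in mm, then the turn about the tool's z in rad. In form: [[fingers, dx, dy, dz, roll], ...]. A call has 1 to 12 rows; each row is the pose to reach, as a shift and turn from the pose commanded when the call began, along the tool's axes at that moment; what a row does not reach only later rows make up. A row lasts 1/12 s, in which the tool goes at most 41.7 mm and 7.16 degrees, less where a joint would pass 70% of its speed; a pose out of reach is approached as far as the arm can. A call with a gripper value outside its range is refused whole. The fingers move at their own pace and stop on an object; FORCE is the grip in N (left out, the last holds). Time passes only in rows, so rows that repeat a pose let the fingers close. It gives the time, the measured TCP pose, the force, the opening and the grip force at its end, in the units of the state.
- telemetry.observe(): the state, without advancing time (a new reading comes with each control period).
- vision.read_camera(name): name is "scene" or "top" or "wrist"; returns (picture, depth): 420x560x3 uint8, red, green, blue; 420x560 float32, m along the optical axis (not along the pixel's ray), 0 where there is no reading.
- vision.get_calibration(name): a dict with "camera_matrix" (3x3 intrinsics, pixels), "rvec" (rotation vector, rad) and "tvec" (3), from world to camera coordinates, as OpenCV has them. Camera axes: x right, y down, z forward; pixel columns grow to the right and rows downward; lengths in m; the calibration is good to about 2 mm. A picture is of the moment at which its call begins: read the wrist's pose just before it. get_calibration takes no time and is no camera call; for the wrist camera it gives the pose at the moment of the call.
- ticket.hand_in(): hands the job in; it is judged then, once.
The state is a dict: "time": time; "qpos": joint angles; "qvel": joint speeds; "joint_efforts": joint torques, N m; "tool_pos": TCP position; "tool_rot": TCP orientation; "contact_force": force on the tool from outside, world axes, zero at the start; "torque": the same for the moment, N m; "opening": finger opening in m; "grip_force": force on a finger pad.
Only numpy, scipy, OpenCV 4.12 (cv2) and the standard library are available. Lean on these libraries where they do the work, as an engineer would, in place of code of your own. Each camera call takes 0.05 s, during which the arm holds its last target. There are 200 camera calls.

## Task

Give the spice grinder a last burst: twist its sprung pulse switch clockwise all the way to the stop, hold it there for a moment, and let go so that it springs back to off. Then take the cup that sits on the grinder by the grip on top of its lid, lift it straight up off the drive, and finish while still holding it upright and still in the air, about 10 cm above its seat, so that I can take it from you. Leave the spare cup and everything else on the counter where it stands.

Things in the scene. Friction and masses are not known exactly. Their poses are not given: they have to be found in the camera images.
- grinder: Belt-driven spice grinder, fixed to the counter: a flat brushed-metal housing 262 x 150 mm, its flat top 90 mm above the counter. Its origin lies on the counter under the axis of the cup; the housing reaches from 184 mm to the -x side (the end with the controls) to 78 mm to the +x side of it, and 75 mm to either side in y. z is up.
- seat (a point): Centre of the cup's seat on the grinder's flat top, 90 mm above the counter. Round it stands a black socket ring, 10 mm high and 88 mm wide inside; in its middle a steel drive dog 20 mm wide and 13 mm high, which reaches up inside the cup's collar. Nothing but its weight holds the cup in the seat.
- pulse_grip (a point): Point on the vertical axis of the pulse switch at the height to grip it: 37 mm above the grinder's flat top and 130 mm to the -x side of the seat. The switch is a black knob: a bar grip 42 mm long, 14 mm wide, on a round skirt 44 mm across whose top is 25 mm below this point; the bar's top is 8 mm above this point. This frame turns with the switch: x runs along the bar, z is up; at off its axes agree with those of the grinder.
- pulse (a joint): Angle of the pulse switch (rad): 0 is off, where its spring keeps it; it grows clockwise seen from above, up to the stop at 1.05. The spring resists with 0.06 N m at off and 0.19 N m at the stop and turns it back to 0 when let go.
- cup: The grinding cup that sits on the grinder, 132 mm high, about 0.35 to 0.7 kg, balanced about its axis: black hollow collar at the bottom (82 mm across, 22 mm high), steel body 77 mm across, black lid 81 mm across, screwed tight, whose top is 102 mm above the cup's lower edge, and on the lid a round grip boss 44 mm across and 30 mm high. Origin: centre of the cup's lower edge; z is up along its axis. Its lower edge rests on the seat.
- spare_cup: A spare cup of exactly the same shape, standing on the counter beside the grinder; origin at the centre of its lower edge. Leave alone.
- jar_tall: Amber spice jar, 52 mm across, 105 mm high; origin at the centre of its underside. Leave alone.
- jar_low: Clear spice jar with steel lid, 66 mm across, 75 mm high; origin at the centre of its underside. Leave alone.
- bowl: Small steel bowl, 110 mm across, 45 mm high; origin at the centre of its underside. Leave alone.
- mill: Dark wooden pepper mill, 54 mm across, 170 mm high; origin at the centre of its underside. Leave alone.
- brush: Cleaning brush, 170 mm long, lying along its x; origin under its middle. Leave alone.
- scoop: Steel spoon, 160 mm long, lying along its x; origin under its middle. Leave alone.

How it is judged:
By the outcome, as a careful person would: the job done as asked, in the order asked, and still so for the second after the job is handed in, while the arm keeps its last pose, push and grip.
It also fails if it takes over 50 s, if anything falls off the work surface, if the arm or the gripper's body presses on something with over 40 N, if the wrist force passes 120 N, or if a joint passes its speed limit or range.

## Working session

There is one attempt and no reset: what is moved stays moved. The work goes in short steps, Python scripts to look and compute and a shell command to move; the robot and the scene stay as the last step left them, time stands still between calls to the robot, and variables do not carry over. Pictures are saved under pics/ and viewed, at most 10 in all, crops included, and the job is handed in when it is done.

```bash
mkdir -p pics
python3 - <<'E'
from cell import telemetry, vision
import cv2, numpy as np
s=telemetry.observe();print(s)
for n in("scene","top"):
    p,d=vision.read_camera(n);cv2.imwrite(f"pics/{n}0.png",p[...,::-1]);np.savez(f"/tmp/{n}0.npz",p=p,d=d)
    c=vision.get_calibration(n);print(n,c)
E
```

```text
{'time': 0.0, 'qpos': array([-1.30401436e+00,  3.42704585e-01,  1.52501075e+00, -1.69353983e-05,
        1.27540236e+00, -1.46007143e-01]), 'qvel': array([ 1.23814315e-03,  1.60457893e-03,  1.03248569e-03, -1.50520805e-03,
        8.43017899e-05, -1.58932577e-04]), 'joint_efforts': array([ 8.46718194e-05, -4.31249428e+01, -2.44218224e+01,  7.16831814e-02,
        5.60270820e-02, -1.23723808e-04]), 'tool_pos': array([ 0.21059019, -0.48076221,  0.40405636]), 'tool_rot': array([-3.14008149e+00, -2.05854106e-04,  4.12793895e-01]), 'contact_force': array([ 0.34453767, -0.46894759,  0.31143312]), 'torque': array([ 0.00295259, -0.05995414, -0.0130637 ]), 'grip_force': 0.0, 'opening': 0.09199091020645832}
scene {'camera_matrix': array([[434.80674225,   0.        , 271.07444036],
       [  0.        , 434.80674225, 214.002046  ],
       [  0.        ,   0.        ,   1.        ]]), 'rvec': array([ 2.41204625,  0.6363349 , -0.23808394]), 'tvec': array([-0.51277832, -0.13871922,  1.25564965])}
top {'camera_matrix': array([[416.53168672,   0.        , 280.97895423],
       [  0.        , 416.53168672, 208.38124491],
       [  0.        ,   0.        ,   1.        ]]), 'rvec': array([ 2.11180294, -2.17124783,  0.16301393]), 'tvec': array([0.02902181, 0.57852734, 1.11023694])}
```

View pics/top0.png

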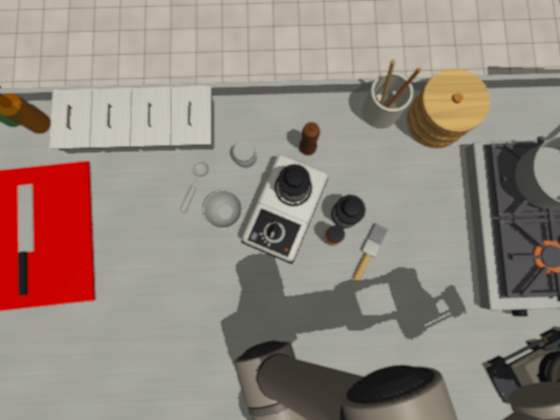

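View pics/scene0.png

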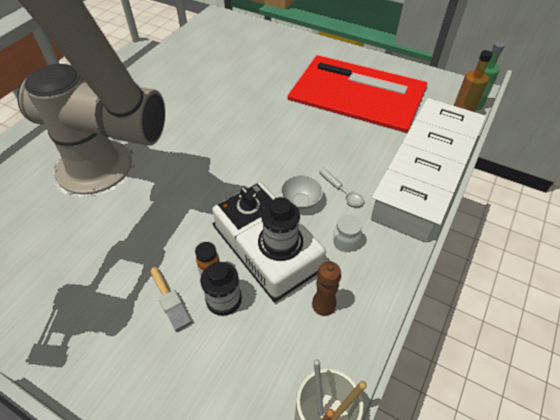

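The top view shows the grinder with its cup at about (294,183) and its knob at (272,234). The spare cup is at (348,210), the amber jar at (335,235), the mill at (310,138) and the bowl at (222,208).

```bash
cat > h.py <<'E'
import cv2, numpy as np
def world(c,d):
    R=cv2.Rodrigues(c["rvec"])[0];K=c["camera_matrix"];v,u=np.indices(d.shape)
    P=np.stack([(u-K[0,2])/K[0,0]*d,(v-K[1,2])/K[1,1]*d,d],-1)
    return (P-np.ravel(c["tvec"]))@R
def ray(c,u,v,z):
    R=cv2.Rodrigues(c["rvec"])[0];K=c["camera_matrix"];o=-R.T@np.ravel(c["tvec"])
    r=R.T@np.linalg.inv(K)@np.array([u,v,1.]);return o+r*(z-o[2])/r[2]
E
python3 - <<'E'
from cell import vision
from h import *
for n,roi in(("top",(225,145,345,270)),("scene",(205,175,330,305))):
    f=np.load(f"/tmp/{n}0.npz");c=vision.get_calibration(n);W=world(c,f["d"])
    m=np.zeros(f["d"].shape,bool);x0,y0,x1,y1=roi;m[y0:y1,x0:x1]=1;m&=f["d"]>0
    z=W[...,2]
    for lab,lo,hi in(("housing",.082,.098),("switch",.118,.145),("boss",.212,.232),("lid",.185,.2)):
        k=(m&(z>lo)&(z<hi)).astype(np.uint8)
        nn,L,st,ce=cv2.connectedComponentsWithStats(k)
        for i in np.argsort(-st[1:,4])[:2]+1:
            q=W[L==i];
            if len(q)<8: continue
            print(n,lab,len(q),q.mean(0).round(4),ce[i].round(),"rect",[np.round(a,4) for a in cv2.minAreaRect(q[:,:2].astype(np.float32)*1)])
E
```

```text
top housing 3818 [0.5621 0.0086 0.0909] [283. 212.] rect [array([0.5791, 0.0029]), array([0.1497, 0.2601]), np.float64(65.423)]
top switch 93 [0.5082 0.0345 0.1349] [273. 231.] rect [array([0.5089, 0.0345]), array([0.0139, 0.0411]), np.float64(66.4042)]
top switch 43 [ 0.5959 -0.0145  0.1333] [291. 196.] rect [array([ 0.5997, -0.0151]), array([0.0677, 0.0206]), np.float64(81.4141)]
top boss 268 [ 0.6264 -0.0188  0.2223] [294. 177.] rect [array([ 0.6272, -0.0186]), array([0.0404, 0.043 ]), np.float64(88.1967)]
top lid 555 [ 0.6235 -0.0187  0.1925] [293. 181.] rect [array([ 0.6271, -0.0186]), array([0.0809, 0.0786]), np.float64(40.4839)]
scene housing 3629 [ 0.5861 -0.0197  0.0896] [265. 235.] rect [array([ 0.5818, -0.0009]), array([0.1475, 0.26  ]), np.float64(65.6983)]
scene housing 94 [ 0.5898 -0.1932  0.0919] [223. 294.] rect [array([ 0.5871, -0.1909]), array([0.07  , 0.0219]), np.float64(44.7537)]
scene switch 364 [ 0.5678 -0.1721  0.1302] [218. 272.] rect [array([ 0.5654, -0.1703]), array([0.0431, 0.0422]), np.float64(29.9997)]
scene switch 233 [ 0.6448 -0.0476  0.132 ] [281. 243.] rect [array([ 0.643 , -0.0417]), array([0.0738, 0.0304]), np.float64(33.1602)]
scene boss 336 [ 0.6309 -0.0246  0.2206] [281. 207.] rect [array([ 0.6294, -0.0221]), array([0.0425, 0.0425]), np.float64(73.4338)]
scene lid 598 [ 0.6359 -0.0338  0.1912] [281. 220.] rect [array([ 0.6321, -0.0265]), array([0.0804, 0.0716]), np.float64(32.0673)]
```

```bash
cat >> h.py <<'E'
KN=np.array([.510,.033]);CUP=np.array([.6283,-.0203]);YAW=-0.426
def g2w(o,x,y):  # grinder-frame offset (mm) from o -> world
    c,s=np.cos(YAW),np.sin(YAW);return o+np.array([c*x-s*y,s*x+c*y])/1000
def delta(s,xy,z):
    from scipy.spatial.transform import Rotation as R
    r=R.from_euler("xyz",s["tool_rot"]);d=r.inv().apply(np.r_[xy,z]-s["tool_pos"])*1000
    return d.round(1),"roll",round(s["tool_rot"][2]-YAW,3)
E
python3 - <<'E'
from cell import telemetry
from h import *
s=telemetry.observe()
print(delta(s,g2w(KN,-20,-38),.404),g2w(KN,-20,-38))
E
```

```text
(array([ 438.7, -340. ,    0.6]), 'roll', np.float64(0.839)) [0.47608468 0.00666085]
```

```bash
python3 -m crank '[[-1,33,-26,0,0.1],[-1,66,-51,0,0.2],[-1,99,-77,0,0.3],[-1,132,-102,0,0.4],[-1,165,-128,0,0.5],[-1,198,-153,0,0.6],[-1,231,-179,0,0.7],[-1,264,-204,0,0.8],[-1,297,-230,0,0.839],[-1,330,-256,0,0.839],[-1,363,-281,0,0.839],[-1,396,-307,0,0.839]]' 20; python3 -m crank '[[-1,26,40,0,0],[-1,26,40,0,0]]' >/dev/null --help 2>/dev/null
python3 - <<'E'
from cell import telemetry,vision
from h import *
s=telemetry.observe();print(s["time"],s["tool_pos"],s["tool_rot"],s["qpos"],s["opening"])
print(delta(s,g2w(KN,-20,-38),.404))
p,d=vision.read_camera("wrist");c=vision.get_calibration("wrist");cv2.imwrite("pics/w1.png",p[...,::-1])
W=world(c,d);z=W[...,2]
k=((z>.128)&(z<.14)&(np.hypot(W[...,0]-KN[0],W[...,1]-KN[1])<.04)&(d>0))
if k.sum()>8:print(k.sum(),W[k].mean(0),cv2.minAreaRect(W[k][:,:2].astype(np.float32)))
E
```

```text
time: 1.1
tool_pos: [0.4447, -0.0497, 0.4046]
tool_rot: [3.141, 0.0, -0.426]
contact_force: [0.7, -0.7, -0.3]
opening: 0.0166
grip_force: 0.0
1.1 [ 0.44474243 -0.04966627  0.40463346] [ 3.14144412e+00  7.71343855e-05 -4.26249303e-01] [-2.82734219e-01  1.99957733e-01  1.72217376e+00 -1.44812114e-04
  1.21955875e+00  1.71436124e+00] 0.016593149412147776
(array([  5.2, -64.2,   0.6]), 'roll', np.float64(-0.0))
940 [0.51227781 0.03672468 0.13407933] ((0.511749804019928, 0.038083165884017944), (0.014221437275409698, 0.04220692068338394), 65.2514419555664)
```

View pics/w1.png

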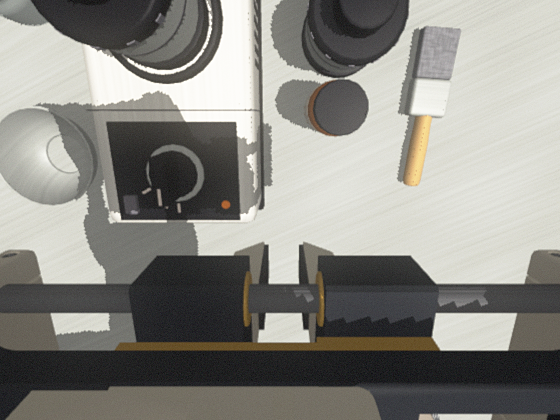

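The wrist view shows the knob at about (175,172) above the fingers, with nothing standing between them and the housing's near end. It puts the knob about 4 mm from my estimate, so I'll use the mean of the two.

```bash
sed -i 's/KN=np.array(\[.510,.033\])/KN=np.array([.511,.0355])/' h.py
python3 - <<'E'
from cell import telemetry
from h import *
print(delta(telemetry.observe(),g2w(KN,-20,-40),.287))
E
```

```text
(array([  5.5, -58.5, 118. ]), 'roll', np.float64(0.004))
```

```bash
python3 -m crank '[[-1,3,-30,0,0],[-1,5,-58,0,0],[-1,5,-58,30,0],[-1,5,-58,60,0],[-1,5,-58,90,0],[-1,5,-58,110,0],[-1,5,-58,118,0],[-1,5,-58,118,0],[-1,5,-58,118,0]]'
python3 - <<'E'
from cell import telemetry,vision
from h import *
s=telemetry.observe()
p=s["tool_pos"][:2]-KN;c,n=np.cos(YAW),np.sin(YAW);print("grinder frame",(c*p[0]+n*p[1])*1e3,(-n*p[0]+c*p[1])*1e3,s["tool_pos"],s["opening"])
p,d=vision.read_camera("wrist");cv2.imwrite("pics/w2.png",p[...,::-1])
E
```

```text
time: 1.9
tool_pos: [0.4732, -0.0012, 0.2872]
tool_rot: [-3.142, -0.0, -0.426]
contact_force: [0.3, -0.1, 0.4]
opening: 0.0005
grip_force: 0.0
grinder frame -19.295461332912495 -49.030666015071986 [ 0.47316803 -0.0011751   0.28716136] 0.00048353127984387056
```

View pics/w2.png

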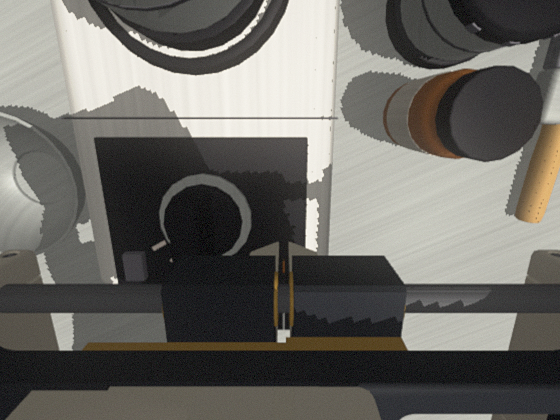

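The view shows the shut fingertips at about (283,260), right beside the knob at (205,220). Nothing is in the way for pushing the near end of its bar to the left. I'll push one bar end rather than grip, because a 60° turn with the bar gripped would swing the gripper's body into the cup's lid.

```bash
python3 -m crank '[[-1,-5,-8,0,0],[-1,-5,-15,0,0],[-1,-5,-20,0,0],[-1,-5,-23,0,0],[-1,-5,-23,0,0]]'; python3 -m crank '[[-1,0,-2,0,0],[-1,0,-4,0,0],[-1,0,-6,0,0],[-1,0,-8,0,0],[-1,0,-8,0,0]]'
```

```text
time: 2.37
tool_pos: [0.4777, 0.0225, 0.2873]
tool_rot: [3.14, 0.0, -0.425]
contact_force: [-3.9, -3.5, 3.3]
opening: 0.0005
grip_force: 2.7
time: 2.78
tool_pos: [0.4802, 0.0293, 0.2871]
tool_rot: [3.139, 0.002, -0.425]
contact_force: [-7.9, -5.5, 7.4]
opening: 0.0003
grip_force: 4.9
```

```bash
python3 -m crank '[[-1,0,0,-1.5,0],[-1,0.5,-2,-1.5,0],[-1,1,-4,-1.5,0],[-1,1,-5,-1.5,0],[-1,1,-5,-1.5,0]]'
python3 - <<'E'
from cell import telemetry,vision
from h import *
for n in("scene","top"):
    p,d=vision.read_camera(n);np.savez(f"/tmp/{n}1.npz",p=p,d=d)
    cv2.imwrite(f"pics/{n}1.png",cv2.resize(p[...,::-1][140:300,180:340],None,fx=3,fy=3))
a=[cv2.imread(f"pics/{n}1.png") for n in("scene","top")]
cv2.imwrite("pics/both1.png",cv2.resize(np.hstack(a),(800,400)))
E
```

```text
time: 3.2
tool_pos: [0.4829, 0.033, 0.2877]
tool_rot: [3.137, 0.004, -0.425]
contact_force: [-7.2, -8.9, 0.4]
opening: 0.0007
grip_force: 4.6
```

View pics/both1.png

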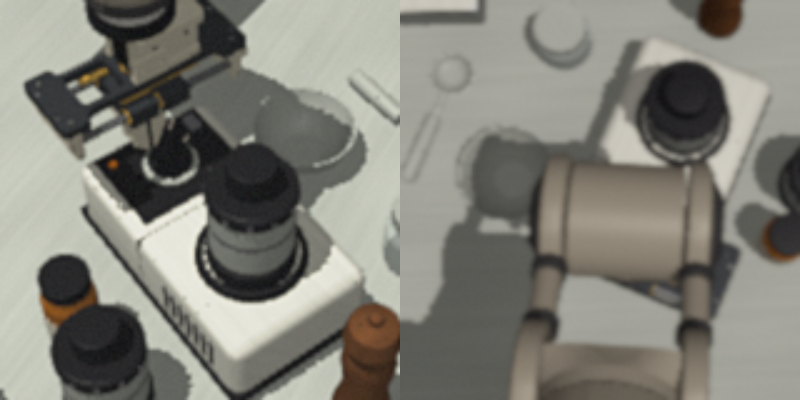

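The scene view shows the bar being pushed, with the knob at about (165,155) in the left crop and visible. I'll push on and measure the bar's angle from scene depth.

```bash
cat > ang.py <<'E'
from cell import telemetry,vision
from h import *
s=telemetry.observe();c,n=np.cos(YAW),np.sin(YAW)
p=s["tool_pos"][:2]-KN;print("tool g-frame mm",(c*p[0]+n*p[1])*1e3,(-n*p[0]+c*p[1])*1e3)
im,d=vision.read_camera("scene");W=world(vision.get_calibration("scene"),d)
q=W[(d>0)&(W[...,2]>.127)&(W[...,2]<.139)&(im.max(-1)<70)];e=q[:,:2]-KN
q=q[np.hypot(e[:,0],e[:,1])<.028];e=(q[:,:2]-KN)@np.array([[c,-n],[n,c]])
k,(w,h),a=cv2.minAreaRect(e.astype(np.float32)*1000)
v=np.linalg.svd(e-e.mean(0))[2][0];print(len(q),"centre",k,"size",w,h,a,"cw angle deg",-np.degrees(np.arctan2(v[1],v[0])))
E
python3 ang.py; python3 -m crank '[[-1,0.5,-2,0,0],[-1,1,-4,0,0],[-1,1,-6,0,0],[-1,1,-6,0,0]]'; python3 ang.py
```

```text
tool g-frame mm -24.585639543848004 -13.960445589354123
92 centre (-2.0452661514282227, -8.908946990966797) size 27.04844856262207 41.36418914794922 41.191612243652344 cw angle deg 49.03510358682185
time: 3.68
tool_pos: [0.4856, 0.0379, 0.2873]
tool_rot: [3.136, 0.006, -0.425]
contact_force: [-10.3, -9.3, 0.8]
opening: 0.0001
grip_force: 5.5
tool g-frame mm -24.118210899857424 -8.304231328972268
97 centre (-2.500308036804199, -5.862710952758789) size 24.86678695678711 41.78266525268555 27.460494995117188 cw angle deg 58.13365258236288
```

```bash
python3 -m crank '[[-1,0,-1.5,0,0],[-1,0,-3,0,0],[-1,0,-3,0,0]]'; python3 ang.py; python3 -m crank '[[-1,0,-1.5,0,0],[-1,0,-2,0,0],[-1,0,-2,0,0]]'; python3 ang.py
```

```text
time: 3.98
tool_pos: [0.4861, 0.0404, 0.287]
tool_rot: [3.134, 0.009, -0.425]
contact_force: [-13.7, -12.0, 1.5]
opening: 0.0003
grip_force: 7.2
tool g-frame mm -24.717032737056453 -5.829071627643789
93 centre (-2.368619680404663, -5.431730270385742) size 23.45334815979004 41.68953323364258 30.427818298339844 cw angle deg 58.40239110890568
time: 4.28
tool_pos: [0.4864, 0.0417, 0.2868]
tool_rot: [3.132, 0.01, -0.425]
contact_force: [-16.3, -16.0, 2.4]
opening: 0.0006
grip_force: 8.6
tool g-frame mm -24.93485703626563 -4.500926969077675
96 centre (3.4648895263671875, -3.199573516845703) size 26.043487548828125 38.98347473144531 57.093955993652344 cw angle deg 58.21758096993996
```

The angle has stalled while the force climbs, which is the stop. I'll press slightly more, hold, then back off.

```bash
python3 -m crank '[[-1,1,-1.5,0,0],[-1,1,-1.5,0,0],[-1,1,-1.5,0,0],[-1,1,-1.5,0,0],[-1,1,-1.5,0,0],[-1,1,-1.5,0,0],[-1,1,-1.5,0,0],[-1,1,-1.5,0,0],[-1,1,-1.5,0,0],[-1,1,-1.5,0,0]]'; python3 ang.py; python3 -m crank '[[-1,-5,8,0,0],[-1,-10,25,0,0],[-1,-10,45,0,0],[-1,-10,50,0,0],[-1,-10,50,0,0]]'; python3 ang.py
```

```text
time: 5.17
tool_pos: [0.4871, 0.0421, 0.2867]
tool_rot: [3.13, 0.012, -0.425]
contact_force: [-19.9, -17.9, 5.9]
opening: 0.0005
grip_force: 11.2
tool g-frame mm -24.452493753232666 -3.858003053892533
97 centre (0.811732292175293, -3.651060104370117) size 25.20892906188965 40.92494201660156 47.478755950927734 cw angle deg 59.573679368183846
time: 5.63
tool_pos: [0.4613, 0.0021, 0.2886]
tool_rot: [-3.141, -0.001, -0.428]
contact_force: [0.1, 0.7, 0.5]
opening: 0.0008
grip_force: 0.0
tool g-frame mm -31.4779797195425 -50.97448345840948
90 centre (3.443317413330078, -3.196164608001709) size 14.13428020477295 40.084014892578125 88.67534637451172 cw angle deg -0.019767864156285675
```

The switch sprang back to 0. Next is up and over to the cup, with the gripper opening on the way.

```bash
python3 -m crank '[[-1,0,0,-40,0],[0,0,0,-80,0],[1,0,0,-120,0],[1,0,0,-150,0],[1,25,0,-160,0],[1,60,-20,-160,0],[1,90,-40,-160,0],[1,100,-50,-160,0],[1,100,-50,-160,0]]'
python3 - <<'E'
from cell import telemetry,vision
from h import *
s=telemetry.observe();p,d=vision.read_camera("wrist");c=vision.get_calibration("wrist");cv2.imwrite("pics/w3.png",p[...,::-1])
W=world(c,d);z=W[...,2]
k=((z>.215)&(z<.23)&(np.hypot(W[...,0]-CUP[0],W[...,1]-CUP[1])<.04)&(d>0))
print(s["opening"],k.sum())
if k.sum()>8:
    q=W[k];x,r=cv2.minEnclosingCircle(q[:,:2].astype(np.float32));print(q.mean(0),x,r)
print(delta(s,CUP,.373))
E
```

```text
time: 6.43
tool_pos: [0.5757, 0.0084, 0.4472]
tool_rot: [-3.141, -0.0, -0.425]
contact_force: [-1.4, 0.5, 0.0]
opening: 0.0491
grip_force: 0.0
0.04910648292358432 3526
[ 0.62663721 -0.0226874   0.22123629] (0.6259231567382812, -0.022448770701885223) 0.02194470539689064
(array([59.8,  4.6, 74.2]), 'roll', np.float64(0.001))
```

View pics/w3.png

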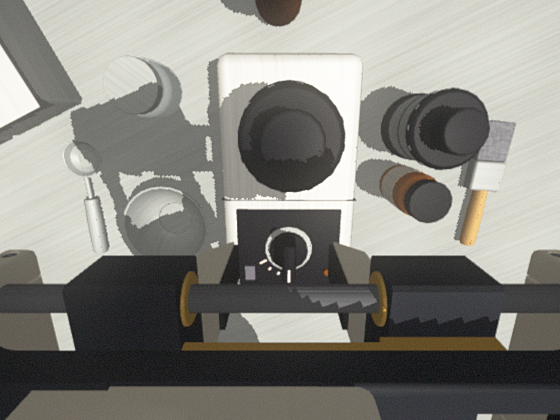

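The wrist view shows the knob back at off at (288,248), the boss at (292,143), and the space on both sides of the boss clear for the fingers.

```bash
python3 -m crank '[[1,20,2,0,0],[1,45,5,0,0],[1,59,6,0,0],[1,59,6,0,0],[1,59,6,0,0],[1,59,6,0,0],[1,59,6,0,0]]'
python3 - <<'E'
from cell import telemetry
from h import *
print(delta(telemetry.observe(),np.array([.6272,-.0211]),.374))
E
```

```text
time: 7.07
tool_pos: [0.6233, -0.0224, 0.4487]
tool_rot: [-3.142, 0.0, -0.426]
contact_force: [-0.3, 0.0, 0.1]
opening: 0.0914
grip_force: 0.0
(array([ 3. , -2.8, 74.7]), 'roll', np.float64(0.0))
```

```bash
python3 -m crank '[[1,3,-3,25,0],[1,3,-3,50,0],[1,3,-3,65,0],[1,3,-3,75,0],[1,3,-3,75,0],[1,3,-3,75,0]]' && python3 -m crank '[[-1,0,0,0,0],[-1,0,0,0,0],[-1,0,0,0,0],[-1,0,0,0,0],[-1,0,0,0,0],[-1,0,0,0,0],[-1,0,0,0,0],[-1,0,0,0,0],[-1,0,0,0,0],[-1,0,0,0,0]]' 45
```

```text
time: 7.57
tool_pos: [0.6281, -0.0214, 0.3739]
tool_rot: [-3.142, -0.0, -0.426]
contact_force: [-0.5, -0.3, 0.1]
opening: 0.0917
grip_force: 0.0
time: 8.4
tool_pos: [0.6283, -0.0216, 0.3732]
tool_rot: [-3.142, -0.0, -0.426]
contact_force: [-0.0, -0.1, -0.1]
opening: 0.0434
grip_force: 45.0
```

```bash
python3 -m crank '[[-1,0,0,-5,0],[-1,0,0,-12,0],[-1,0,0,-22,0],[-1,0,0,-34,0],[-1,0,0,-46,0],[-1,0,0,-58,0],[-1,0,0,-70,0],[-1,0,0,-82,0],[-1,0,0,-92,0],[-1,0,0,-98,0],[-1,0,0,-100,0],[-1,0,0,-100,0]]' && python3 -m crank '[[-1,0,0,0,0],[-1,0,0,0,0],[-1,0,0,0,0],[-1,0,0,0,0],[-1,0,0,0,0],[-1,0,0,0,0]]'
python3 - <<'E'
from cell import vision
import cv2
cv2.imwrite("pics/s4.png",vision.read_camera("scene")[0][...,::-1])
E
```

```text
time: 9.4
tool_pos: [0.6282, -0.0216, 0.4736]
tool_rot: [-3.142, -0.001, -0.426]
contact_force: [-0.0, -0.8, -5.6]
opening: 0.0432
grip_force: 45.0
time: 9.9
tool_pos: [0.6283, -0.0216, 0.4731]
tool_rot: [3.141, 0.0, -0.426]
contact_force: [0.1, 0.1, -5.4]
opening: 0.0435
grip_force: 45.0
```

View pics/s4.png

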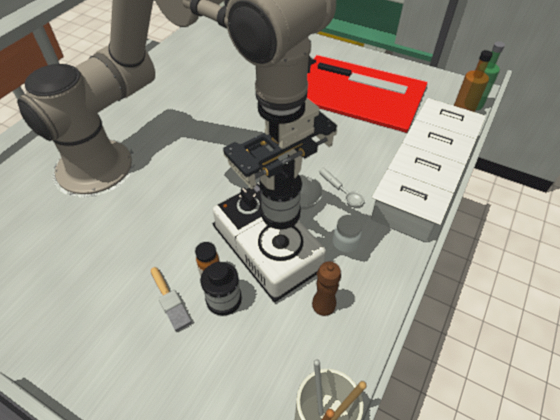

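The cup hangs upright at (281,200) above its empty seat at (281,242). The measured load is 5.4 N, and everything else stands where it was.

```bash
python3 -c "
from cell import ticket
print(ticket.hand_in())"
```

```text
the job is handed in; nothing more can be done
None
```

The pulse switch was turned to its stop, held about a second and sprang back to off; the cup is now held upright and still, 10 cm above its seat, and the job is handed in.

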